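# Clip the jam thermometer onto the saucepan

### The job

The jam thermometer hangs by its clip on the front wall of the utensil caddy. Lift it out, hook its clip over the rolled rim of the saucepan on the side opposite the pan's long handle, stem inside the pan, and push the stiff clip gently down, by feel, until it sits fully home with its lugs on the rim. Leave it hanging there upright; do not force it, shove the pan or the caddy about, or disturb the other things.

Things in the scene. Friction and masses are not known exactly. Their poses are not given: they have to be found in the camera images.
- grip (a point): Middle of the thermometer's dark wooden grip, the part to hold: a rounded block 16 (x) x 30 (y) x 50 mm (z) at the thermometer's top. Axes are those of thermometer.
- thermometer: Jam thermometer, 85 g: flat rigid steel back plate with white scale, wooden grip on top, spring clip on its back. Origin: level with the underside of the two lugs (bent out at y +-10 mm) that come to rest on the rim. z up along the stem, x from plate to clip tongue, y across. Plate 14 mm wide below the lugs, its face towards the tongue at x -3.5 mm. The grip's middle is at x -5, z +47 mm.
- clip_mouth (a point): Middle of the clip's open lower end, 20 mm below the lugs, same axes. Plate and springy tongue form a wedge: 7.7 mm apart here, 3.2 mm at the lugs. On the pan's 5 mm rim the tongue bites over the last 8 mm or so: pushing down takes 5 N at first, 10 to 16 N just before home, then the lugs meet the rim and it stops hard; 17 to 20 N seats it surely, over 25 N is too much. It stays where it is left.
- foot (a point): Lower end of the thermometer's stem, 78 mm below the clip's bend, same axes.
- rim_centre (a point): Middle of the saucepan's mouth, level with the top of its rim; axes of the pan: x points away from the long handle, to the place where the thermometer shall hang; z up.
- hang_place (a point): Point on top of the pan's rim straight opposite the handle, 75.5 mm from rim_centre along the pan's x.
- pan: Stainless saucepan, 1.3 kg, loose on the hob; origin under its bottom's middle, axes as rim_centre. 100 mm high, inside depth 96, inside radius 73, upright wall 2.5 mm thick; rim rolled outwards to a round bead 5 mm thick (radius 73 to 78 mm, flush inside). Its black handle sticks out along -x to 217 mm from the axis, 70 to 105 mm up.
- caddy: Square white enamelled utensil caddy, 90 x 90 x 105 mm high, walls 2.4 mm, 0.7 kg, loose; origin under its middle. The thermometer hangs loosely on its -x wall, tongue outside. A peeler, a fork and a teaspoon (fixed) lean in its +x half, the highest to 200 mm.
- hob: Induction hob under the pan, fixed, 190 x 190 x 45 mm high, origin under its middle.
- jar_a: Glass jar with a black lid, 63 mm wide, 94 high, at the right edge; origin under its middle.
- jar_b: Glass jar with a yellow lid, 60 mm wide, 80 high, at the right edge; origin under its middle.
- timer: Round kitchen timer, 72 mm wide, 62 high, front right; origin under its middle.
- lemon_a: Lemon, 58 x 87 x 57 mm, at the back; origin under its middle.
- lemon_b: Lemon, 58 x 87 x 57 mm, front left; origin under its middle.
- mill: Small glass mill with a metal cap, 44 mm wide, 90 high, back left; origin under its middle.
- teaspoon: Steel teaspoon, 130 x 26 x 11 mm, lying near the front edge; origin under its middle.

How it is judged:
On the way:
1. the thermometer is lifted out of the caddy (z of foot in the frame of caddy above 0.108 m), for 0.1 s.
At the end, for the whole second after the job is handed in: The clip's lugs rest on the pan's rim (within 1.5 mm of its top), within 35 mm of the point opposite the handle, rim between plate and tongue, foot inside the pan over 60 mm below the rim, thermometer upright within 7 degrees, released and at rest; pan upright (z of thermometer in the frame of rim_centre between -0.0025 and 0.0015 m and horizontal distance between thermometer and rim_centre between 0.0725 and 0.0795 m and horizontal distance between thermometer and hang_place below 0.035 m and horizontal distance between foot and rim_centre below 0.073 m and z of foot in the frame of rim_centre below -0.06 m and angle between thermometer's own z axis and vertical below 0.12 rad and linear speed of thermometer below 0.02 m/s and angular speed of thermometer below 0.2 rad/s and angle between pan's own z axis and vertical below 0.03 rad); the robot touches nothing.
It fails at once if the thermometer is pushed down on the pan with more than about 25 N (pan on hob, the pan's 13 N weight included: 39.5 N) (contact force between pan and hob above 39.5 N).
It fails at once if the pan is shoved more than 12 mm or tipped (distance of pan from where it was at the start of the episode above 0.012 m or angle between pan's own z axis and vertical above 0.08 rad).
It fails at once if the caddy is dragged more than 25 mm or tipped (distance of caddy from where it was at the start of the episode above 0.025 m or angle between caddy's own z axis and vertical above 0.15 rad).
It fails at once if another thing on the dresser is moved more than 20 mm (distance of any of jar_a, jar_b, timer, lemon_a, lemon_b, mill, teaspoon from where it was at the start of the episode above 0.02 m).
It also fails if it takes over 61 s, if anything falls off the work surface, if the arm or the gripper's body presses on something with over 40 N, if the wrist force passes 120 N, or if a joint passes its speed limit or range.

### The arm

A 7-joint arm with a two-finger parallel gripper is mounted at the origin on a cart in front of the work surface, level with it; the furniture and walls round the work are solid. World frame = base frame: x ahead of the robot, y to its left, z up, the work surface at z = 0. Lengths are in m, angles in rad, forces in N, time in s.
With the tool pointing down it reaches from about 0.4 to 0.875 m from the base axis. Payload 6.5 kg.
Tool frame: the origin (TCP) lies midway between the tips of the shut fingers; the grasp point (between the pads) lies 19 mm behind it; z points along the fingers, y is the line along which they close (so a half turn about z gives the same grasp; the last joint's range is limited). The gripper opens to 88 mm and grips with 3 to 60 N. Pads are 18 mm wide; open, the fingers measure 123 mm over their backs; the gripper's body (75 mm by 187 mm) begins 45 mm behind the grasp point.
Start: joints at [1.041, 0.536, -0.004, 1.538, 0.003, 1.067, -0.071], TCP at [0.291, -0.581, 0.207] pointing down, gripper open.
Joint ranges: [-2.7, 2.7], [-0.37, 2.16], [-1.27, 1.26], [0.24, 2.4], [-1.31, 4.45], [0.19, 1.91], [-2.76, 2.76]. Speed limits (rad/s): [2.39, 2.39, 3.14, 3.14, 3.14, 3.14, 3.14].

### API

Orientations are given as a unit quaternion [w, x, y, z].
In Python, from rig import read_state, get_image, close_job gives the robot as it stands.
- The arm moves only by the tool drive_tool, never from a script. Its argument "increments" is a list that holds one entry, the list of rows, each a list of 4 numbers: the shift along the tool's x, y, z as a fraction of full scale, then the turn about the tool's z as a fraction of full scale. In form: [[[tx, ty, tz, turn], ...]]. A call has 1 to 20 rows; each row shifts and turns the commanded pose from where the row before left it, along the tool's axes as they then stand; what a row does not reach is not made up. Full scale, the value 1, is 5 cm for a shift and 4 degrees for a turn. A row lasts 1/10 s, in which the tool goes at most 50 mm and 8.59 degrees, less where a joint would pass 70% of its speed; a pose out of reach is approached as far as the arm can. A call with a number of a shift or a turn outside -1 to 1 is refused whole. A call with a gripper value outside its range is refused whole. "hand" is the opening, from 0 (shut) to 1 (fully open), set as the call begins (left out, the last holds). The fingers move at their own pace and stop on an object; the grip force is fixed at half the most. Time passes only in rows, so rows that do not move let the fingers close. It gives the time, the measured TCP pose, the force, the opening and the grip force at its end, in the units of the state.
- read_state(): the state, without advancing time (a new reading comes with each control period).
- get_image(name): name is "scene" or "top"; returns a dict with "frame" (384x512x3 uint8, red, green, blue), "fx", "fy", "cx", "cy" (pixels), "rvec" (rotation vector, rad) and "tvec" (3), from world to camera coordinates, as OpenCV has them. Camera axes: x right, y down, z forward; pixel columns grow to the right and rows downward; lengths in m; the calibration is good to about 2 mm. A picture is of the moment at which its call begins. There is no depth.
- close_job(): hands the job in; it is judged then, once.
The state is a dict: "time": time; "joint_positions": joint angles; "joint_vel": joint speeds; "joint_efforts": joint torques, N m; "eef_pos": TCP position; "ee_rot": TCP orientation; "contact_force": force on the tool from outside, world axes, zero at the start; "torque": the same for the moment, N m; "gripper_width": finger opening in m; "gripper_force": force on a finger pad.
Only numpy, scipy, OpenCV 4.12 (cv2) and the standard library are available. Lean on these libraries where they do the work, as an engineer would, in place of code of your own. Each camera call takes 0.05 s, during which the arm holds its last target. There are 200 camera calls.

## Working session

There is one attempt and no reset: what is moved stays moved. The work goes in short steps, Python scripts to look and compute and a tool call to move; the robot and the scene stay as the last step left them, time stands still between calls to the robot, and variables do not carry over. Pictures are saved under pics/ and viewed, at most 10 in all, crops included, and the job is handed in when it is done.

Besides the shell and the picture viewer there is one more tool, called by a JSON object that holds its "method" and its "body", one argument or row to a line. drive_tool: Moves the arm, as the interface text tells. Its arguments: {"type":"object","properties":{"increments":{"type":"array"},"hand":{"type":"number"}},"required":["increments"]}

```bash
mkdir -p pics
cat > h.py <<'E'
import numpy as np, cv2
from rig import read_state, get_image, close_job
def cam(n):
    d=get_image(n); d['K']=np.array([[d['fx'],0,d['cx']],[0,d['fy'],d['cy']],[0,0,1.]])
    d['R']=cv2.Rodrigues(np.array(d['rvec'],float))[0]; d['t']=np.array(d['tvec'],float).ravel()
    d['C']=-d['R'].T@d['t']; return d
def ray(d,u,v):
    r=d['R'].T@np.linalg.inv(d['K'])@np.array([u,v,1.]); return r/np.linalg.norm(r)
def onz(d,u,v,z):
    r=ray(d,u,v); return d['C']+r*(z-d['C'][2])/r[2]
def proj(d,p):
    q=d['K']@(d['R']@np.array(p,float)+d['t']); return q[:2]/q[2]
def tri(d1,p1,d2,p2):
    r1,r2=ray(d1,*p1),ray(d2,*p2)
    s=np.linalg.lstsq(np.c_[r1,-r2],d2['C']-d1['C'],rcond=None)[0]
    a,b=d1['C']+r1*s[0],d2['C']+r2*s[1]; return (a+b)/2,np.linalg.norm(a-b)
def save(d,n,x0=0,y0=0,x1=512,y1=384,s=1.5):
    im=cv2.resize(d['frame'][y0:y1,x0:x1],None,fx=s,fy=s,interpolation=cv2.INTER_CUBIC)
    cv2.imwrite('pics/'+n,im[:,:,::-1])
E
python3 - <<'E'
from h import *
for n in('scene','top'):
    d=cam(n); save(d,n+'1.png'); np.save(n+'.npy',d,allow_pickle=True); print(n,d['C'],d['fx'],d['R'][2])
s=read_state(); print({k:np.round(v,3) for k,v in s.items()})
E
```

```text
scene [0.06788245 0.40736721 0.7459224 ] 357.1402401652278 [ 0.4760793  -0.42623784 -0.76920076]
top [0.35753868 0.05898258 1.18726227] 367.6156669494442 [ 0.12652988 -0.00284482 -0.99195872]
{'time': np.float64(0.1), 'joint_positions': array([ 1.041,  0.537, -0.004,  1.539,  0.003,  1.067, -0.071]), 'joint_vel': array([ 0.002, -0.002, -0.001, -0.002,  0.001, -0.001, -0.001]), 'joint_efforts': array([ 4.0000e-03, -5.7208e+01,  9.9400e-01, -2.5223e+01, -5.6000e-02,
        1.3000e-02,  0.0000e+00]), 'eef_pos': array([ 0.29 , -0.581,  0.206]), 'ee_rot': array([-0.001,  0.973,  0.23 , -0.   ]), 'contact_force': array([-0.538,  0.401, -0.094]), 'torque': array([-0.041, -0.034, -0.026]), 'gripper_force': np.float64(0.0), 'gripper_width': np.float64(0.088)}
```

View pics/scene1.png

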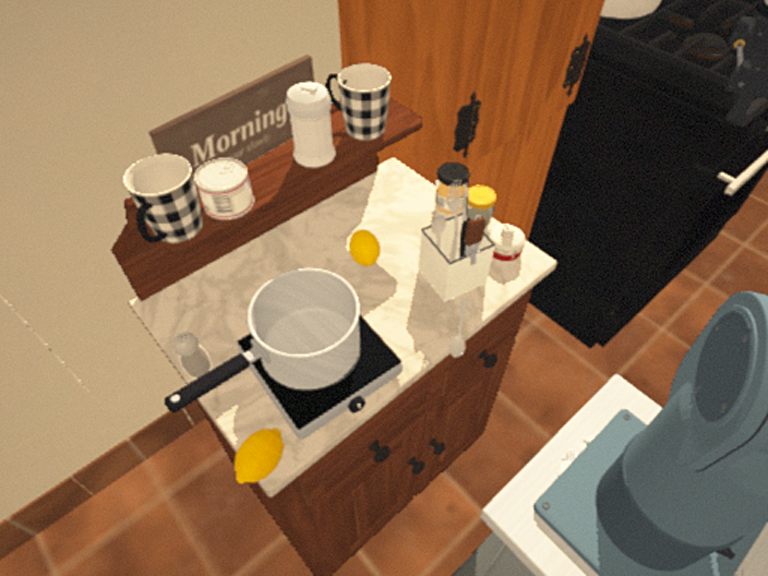

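View pics/top1.png

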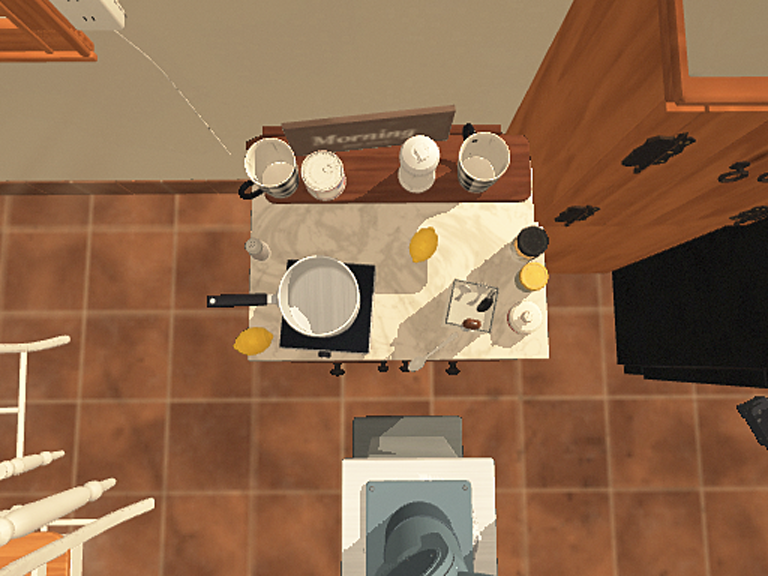

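The scene view shows the pan (305,330), with its handle pointing left (180,400), and the caddy (455,255) with a brown grip at (475,232). In the top view the grip is at (473,323), the caddy at (471,306), the pan at (320,297) and its handle at (210,300). Next I'll zoom in.

Run:
```python
from h import *
S=np.load('scene.npy',allow_pickle=True).item();T=np.load('top.npy',allow_pickle=True).item()
a=cv2.resize(S['frame'][120:210,270:350],(400,450),interpolation=cv2.INTER_CUBIC)
b=cv2.resize(T['frame'][175:235,290:343],(397,450),interpolation=cv2.INTER_CUBIC)
cv2.imwrite('pics/z1.png',np.hstack([a,b])[:,:,::-1])
a=cv2.resize(S['frame'][170:280,100:260],(582,400))
a=S['frame'][170:280,100:260];b=T['frame'][160:240,130:260]
cv2.imwrite('pics/z2.png',np.hstack([cv2.resize(a,(400,275)),cv2.resize(b,(400,246))[:275] if 0 else cv2.resize(b,(400,275))])[:,:,::-1])
```

```text
(no output)
```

View pics/z1.png

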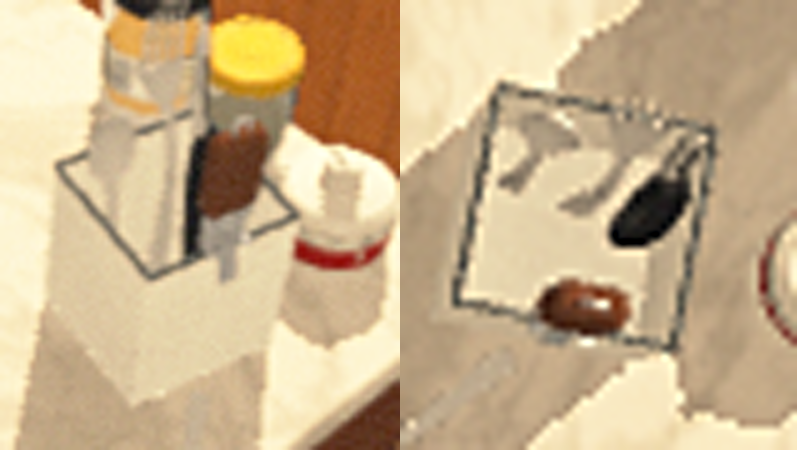

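View pics/z2.png

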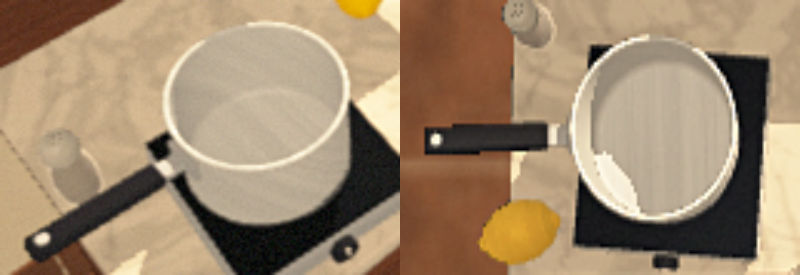

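The left crop shows the grip with the clip below it on the caddy's near wall. The right crop gives the caddy's rim corners at about (500,85), (714,130), (672,348) and (455,302). The pan's bright rim stands out in both views, and there is a white rivet near the handle's end. Now I'll measure.

```bash
cat > m.py <<'E'
from h import *
def grip(d,box):
    x0,y0,x1,y1=box; f=d['frame'][y0:y1,x0:x1].astype(int)
    m=((f[...,0]-f[...,2]>28)&(f[...,0]<190)&(f[...,0]>1.7*f[...,2])&(f[...,1]<0.68*f[...,0])).astype(np.uint8)
    n,l,s,c=cv2.connectedComponentsWithStats(m); i=1+np.argmax(s[1:,4])
    p=np.argwhere(l==i)[:,::-1].astype(np.float32)
    return c[i]+[x0,y0],s[i],cv2.minAreaRect(p)
def rim(d,box,z=.1435):
    x0,y0,x1,y1=box; f=d['frame'][y0:y1,x0:x1]
    g=f.min(2).astype(int); P=np.argwhere((g>cv2.blur(g.astype(np.float32),(11,11))+12)&(g>170))
    P=np.array([onz(d,x+x0,y+y0,z)[:2] for y,x in P]); rng=np.random.default_rng(0); best=0
    for _ in range(3000):
        a=P[rng.choice(len(P),3,False)]; A=np.c_[2*a,np.ones(3)]
        try: s=np.linalg.solve(A,(a**2).sum(1))
        except Exception: continue
        r=np.sqrt(max(0,s[2]+s[:2]@s[:2]))
        if not .070<r<.080: continue
        k=abs(np.linalg.norm(P-s[:2],axis=1)-r)<.003
        if k.sum()>best: best=k.sum(); K=k
    a=P[K]; s=np.linalg.lstsq(np.c_[2*a,np.ones(len(a))],(a**2).sum(1),rcond=None)[0]
    return s[:2],np.sqrt(s[2]+s[:2]@s[:2]),best
E
python3 - <<'E'
from m import *
S=np.load('scene.npy',allow_pickle=True).item();T=np.load('top.npy',allow_pickle=True).item()
gs=grip(S,(300,140,330,168)); gt=grip(T,(300,205,330,225)); print(gs,gt)
print('grip',tri(S,gs[0],T,gt[0]), [onz(S,*gs[0],z) for z in(.15,)],[onz(T,*gt[0],z) for z in (.15,.177)])
c=[(500,85),(714,130),(672,348),(455,302)]
C=np.array([onz(T,290+(u-400)/7.49-.5,175+v/7.5-.5,.105) for u,v in c]); print(C, C.mean(0))
c2=[(55,168),(150,275),(297,215)]
print('scene corners',np.array([onz(S,270+u/5-.5,120+v/5-.5,.105) for u,v in c2]))
for d,b in((S,(160,175,245,270)),(T,(180,165,245,228))): print('rim',rim(d,b))
# handle
for n,d,(u,v) in(('S',S,(100+40/2.5-.5,170+239/2.5-.5)),('T',T,(130+(435-400)/3.077-.5,160+139/3.4375-.5))): print(n,onz(d,u,v,.145))
E
```

```text
(array([315.91428571, 153.68571429]), array([ 10,   5,  13,  18, 175], dtype=int32), ((16.0, 13.5), (17.0, 12.0), 90.0)) (array([313.98214286, 215.80357143]), array([ 9,  8, 12,  7, 56], dtype=int32), ((14.5, 11.0), (11.0, 6.0), 0.0))
grip (array([ 0.42303858, -0.09635031,  0.15341706]), np.float64(0.0014981172602821834)) [array([ 0.4256643 , -0.09876934,  0.15      ])] [array([ 0.42266197, -0.0973264 ,  0.15      ]), array([ 0.42096681, -0.09325766,  0.177     ])]
[[ 0.51491274 -0.07336181  0.105     ]
 [ 0.49625846 -0.15781629  0.105     ]
 [ 0.41023312 -0.13850462  0.105     ]
 [ 0.42893683 -0.05368908  0.105     ]] [ 0.46258529 -0.10584295  0.105     ]
scene corners [[ 0.51356071 -0.0706645   0.105     ]
 [ 0.43047674 -0.05435865  0.105     ]
 [ 0.410277   -0.13829974  0.105     ]]
rim (array([0.48146959, 0.1918565 ]), np.float64(0.07551525723510392), np.int64(414))
rim (array([0.48120962, 0.19119885]), np.float64(0.07503422070091285), np.int64(234))
S [0.47502686 0.39359477 0.145     ]
T [0.4720428  0.39405375 0.145     ]
```

{"method": "drive_tool", "body": {
  "increments": [
    [[0,0,-0.5,0],[0,0,-0.5,0],[0,0,-0.5,0],[0,0,-0.5,0],[0,0,0,-1],[0,0,0,-1],[0,0,0,-1],[0,0,0,-1],[0,0,0,-1],[0,0,0,-1],[0,0,0,-1],[0,0,0,-1],[0,0,0,-1],[0,0,0,-1],[0,0,0,-1],[0,0,0,-1],[0,0,0,-0.6],[0,0,0,0]]
  ],
  "hand": 0.5
}}

```text
time: 1.9
eef_pos: [0.2906, -0.5811, 0.3065]
ee_rot: [-0.0, 0.783, 0.622, 0.0]
contact_force: [-0.5, -0.5, -0.5]
gripper_width: 0.0441
gripper_force: 0.0
```

```bash
cat > go.py <<'E'
from h import *
from scipy.spatial.transform import Rotation as Ro
def st():
    s=read_state(); q=s['ee_rot']; R=Ro.from_quat([q[1],q[2],q[3],q[0]]).as_matrix(); return s,R
def to(p,yaw=None):
    s,R=st(); d=R.T@(np.array(p)-s['eef_pos'])/.05
    print('t',round(s['time'],2),'pos',np.round(s['eef_pos'],4),'yaw_y',round(np.degrees(np.arctan2(R[1,1],R[0,1])),2),'tilt',np.round(R[:2,2],4),'F',np.round(s['contact_force'],2),'w',round(s['gripper_width'],4),'gf',round(s['gripper_force'],1))
    print('units',np.round(d,3), 'turn',None if yaw is None else -(yaw-np.degrees(np.arctan2(R[1,1],R[0,1])))/4)
E
python3 -c "
from go import *
to([.4225,-.0965,.30],-13)"
```

```text
t 1.9 pos [ 0.2906 -0.5811  0.3065] yaw_y -13.01 tilt [-0.0004  0.0009] F [-0.46 -0.46 -0.46] w 0.0441 gf 0.0
units [10.037  0.389  0.138] turn -0.003043802765672954
```

{"method": "drive_tool", "body": {
  "increments": [
    [[0.6,0.03,0,0],[0.6,0.03,0,0],[0.6,0.03,0,0],[0.6,0.03,0,0],[0.6,0.03,0,0],[0.6,0.03,0,0],[0.6,0.03,0,0],[0.6,0.03,0,0],[0.6,0.03,0,0],[0.6,0.03,0,0],[0.6,0.03,0,0],[0.6,0.03,0,0],[0.6,0.03,0,0],[0.6,0.02,0,0],[0.6,0,0,0],[0.6,0,0,0],[0.4,0,0,0],[0,0,0,0]]
  ]
}}

```text
time: 3.7
eef_pos: [0.4239, -0.0961, 0.3071]
ee_rot: [-0.0, 0.782, 0.624, 0.0]
contact_force: [-0.3, -0.5, 0.3]
gripper_width: 0.0439
gripper_force: 0.0
```

```bash
python3 -c "
from go import *
to([.4235,-.0965,.143],-13)
d=cam('top');save(d,'a1.png',270,150,370,250,5)"
```

```text
t 3.7 pos [ 0.4239 -0.0961  0.3071] yaw_y -12.81 tilt [0.0004 0.0006] F [-0.33 -0.52  0.34] w 0.0439 gf 0.0
units [-0.013 -0.006  3.282] turn 0.04776879617025065
```

View pics/a1.png

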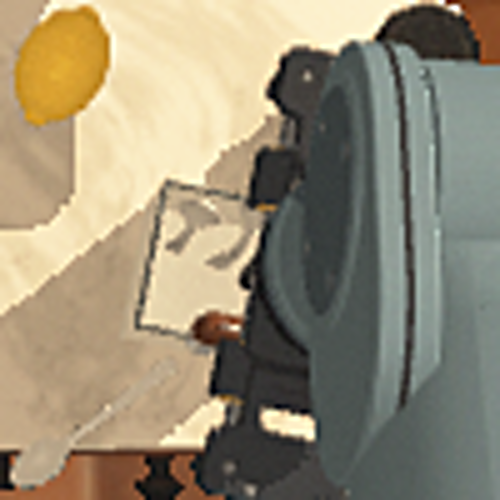

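The gripper is above the grip at (220,325). Its jaws are aligned with the caddy's x axis, one finger ahead at (275,180) and one near at (230,370), and parallax shifts it to the right. I'll descend.

{"method": "drive_tool", "body": {
  "increments": [
    [[0,0,0.4,0],[0,0,0.4,0],[0,0,0.4,0],[0,0,0.4,0],[0,0,0.4,0],[0,0,0.3,0],[0,0,0.3,0],[0,0,0.2,0],[0,0,0.2,0],[0,0,0.2,0],[0,0,0.08,0],[0,0,0,0],[0,0,0,0]]
  ]
}}

```text
time: 5.05
eef_pos: [0.4237, -0.0988, 0.1433]
ee_rot: [0.0, 0.783, 0.622, 0.0]
contact_force: [0.3, -0.1, 0.5]
gripper_width: 0.0439
gripper_force: 0.0
```

```bash
python3 -c "
from go import *
to([.4235,-.0965,.143],-13)
d=cam('scene');save(d,'a2.png',250,90,370,210,5)"
```

```text
t 5.05 pos [ 0.4237 -0.0988  0.1433] yaw_y -13.02 tilt [ 0.0005 -0.0001] F [ 0.32 -0.05  0.51] w 0.0439 gf 0.0
units [ 0.045 -0.015  0.005] turn -0.0055418495358794395
```

View pics/a2.png

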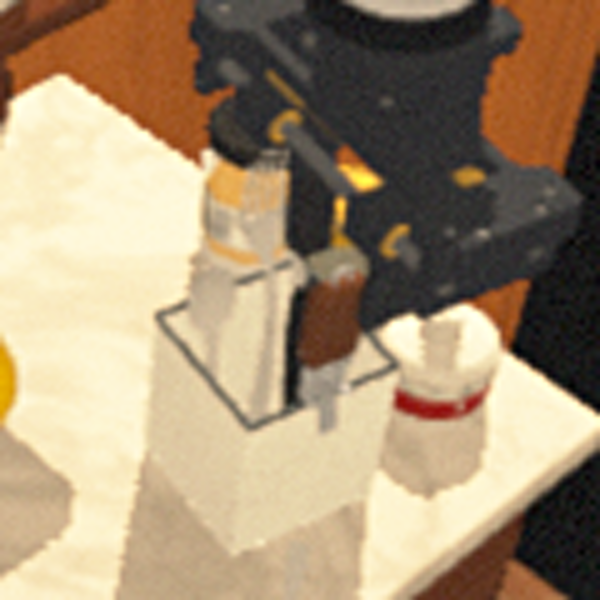

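```bash
python3 -c "
from go import *
d=cam('scene');t=cam('top');s,R=st();p=s['eef_pos']
for n,l in(('tcp',[0,0,0]),('gp',[0,0,-.019]),('+y',[0,.022,0]),('-y',[0,-.022,0]),('+yup',[0,.022,-.06]),('-yup',[0,-.022,-.06])):
  u=proj(d,p+R@np.array(l)); print(n,p+R@np.array(l),(u-[250,90])*5)
print(proj(d,[.4235,-.0965,.152]),(proj(d,[.4235,-.0965,.177])-[250,90])*5)
from m import *
print(grip(d,(300,140,330,170)))
"
```

```text
tcp [ 0.42378883 -0.09888109  0.14340835] [330.82870034 330.32583194]
gp [ 0.42377298 -0.09887514  0.16240834] [336.22368172 301.49535177]
+y [ 0.44522306 -0.10383821  0.14342778] [304.85563027 301.71115352]
-y [ 0.40235459 -0.09392396  0.14338892] [357.56585498 359.78230666]
+yup [ 0.44517301 -0.10381944  0.20342776] [320.82286059 206.89390884]
-yup [ 0.40230453 -0.09390519  0.20338889] [377.11099878 265.40672514]
[316.05297709 154.01604473] [337.43511856 281.30247318]
(array([315.68484848, 153.83636364]), array([ 10,   5,  13,  18, 165], dtype=int32), ((15.700000762939453, 13.399999618530273), (10.915056228637695, 18.233104705810547), 7.125016689300537))
```

The fingers straddle the grip at (330,310), and the projected grasp point at (336,301) matches it. I'll make a small correction sideways and close.

{"method": "drive_tool", "body": {
  "increments": [
    [[0.04,-0.01,0,0],[0,0,0,0],[0,0,0,0]]
  ]
}}

```text
time: 5.5
eef_pos: [0.4234, -0.0967, 0.1431]
ee_rot: [0.0, 0.783, 0.622, 0.0]
contact_force: [0.4, -0.7, 0.4]
gripper_width: 0.044
gripper_force: 0.0
```

{"method": "drive_tool", "body": {
  "increments": [
    [[0,0,0,0],[0,0,0,0],[0,0,0,0],[0,0,0,0],[0,0,0,0],[0,0,0,0],[0,0,0,0],[0,0,0,0]]
  ],
  "hand": 0
}}

```text
time: 6.3
eef_pos: [0.4234, -0.0967, 0.143]
ee_rot: [0.0, 0.783, 0.622, 0.0]
contact_force: [-0.4, -0.5, -0.8]
gripper_width: 0.0147
gripper_force: 30.0
```

```bash
python3 -c "
from go import *
to([.4235,-.0965,.143],-13)"
```

```text
t 6.3 pos [ 0.4234 -0.0967  0.143 ] yaw_y -13.03 tilt [0. 0.] F [-0.44 -0.52 -0.83] w 0.0147 gf 30.0
units [0.005 0.001 0.   ] turn -0.006463023752721675
```

{"method": "drive_tool", "body": {
  "increments": [
    [[0,0,-0.1,0],[0,0,-0.15,0],[0,0,-0.2,0],[0,0,-0.2,0],[0,0,-0.2,0],[0,0,-0.2,0],[0,0,-0.2,0],[0,0,-0.25,0],[0,0,-0.25,0],[0,0,-0.25,0],[0,0,-0.25,0],[0,0,-0.25,0],[0,0,-0.25,0],[0,0,-0.25,0],[0,0,-0.2,0],[0,0,-0.2,0],[0,0,0,0],[0,0,0,0]]
  ]
}}

```text
time: 8.1
eef_pos: [0.4233, -0.0968, 0.3129]
ee_rot: [-0.0, 0.783, 0.622, -0.0]
contact_force: [-0.8, 0.4, -1.9]
gripper_width: 0.0146
gripper_force: 30.0
```

```bash
python3 -c "
from go import *
to([.4843,.116,.31],92)
a=cam('scene');b=cam('top')
x=cv2.resize(a['frame'][90:190,260:360],(400,400),interpolation=cv2.INTER_CUBIC);y=cv2.resize(b['frame'][150:250,270:370],(400,400),interpolation=cv2.INTER_CUBIC)
cv2.imwrite('pics/b1.png',np.hstack([x,y])[:,:,::-1])"
```

```text
t 8.1 pos [ 0.4233 -0.0968  0.3129] yaw_y -13.03 tilt [-0.0001 -0.    ] F [-0.81  0.44 -1.89] w 0.0146 gf 30.0
units [4.421 0.229 0.058] turn -26.25748835363726
```

View pics/b1.png

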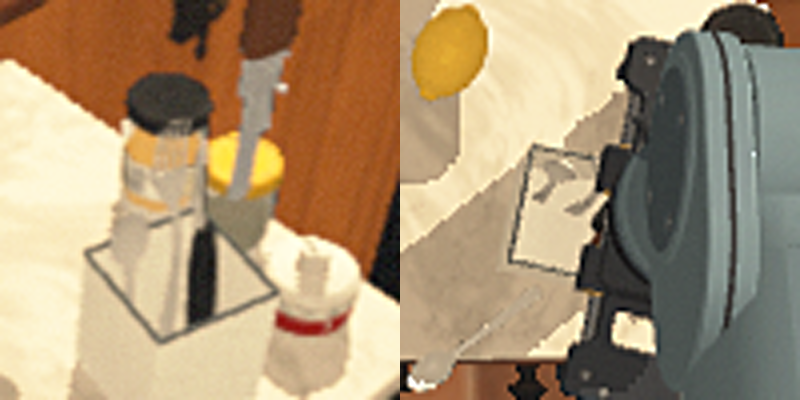

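The thermometer is out, held upright (left panel: grip at 270,30, plate and tongue at 260,100), and the caddy has not moved. Next I'll carry it over the pan and turn it.

{"method": "drive_tool", "body": {
  "increments": [
    [[0,0,-0.2,0],[0.3,0,0,0],[0.4,0,0,0],[0.4,0,0,0],[0.4,0,0,0],[0.4,0,0,0],[0.4,0,0,0],[0.4,0,0,0],[0.4,0,0,0],[0.4,0,0,0],[0.4,0,0,0],[0.4,0,0,0],[0.3,0,0,0],[0.2,0,0,0],[0,0,0,0]]
  ]
}}

```text
time: 9.7
eef_pos: [0.4775, 0.1383, 0.3232]
ee_rot: [-0.0, 0.782, 0.623, 0.0]
contact_force: [0.2, -0.3, -0.6]
gripper_width: 0.0149
gripper_force: 30.0
```

{"method": "drive_tool", "body": {
  "increments": [
    [[0,0,0,-0.8],[0,0,0,-1],[0,0,0,-1],[0,0,0,-1],[0,0,0,-1],[0,0,0,-1],[0,0,0,-1],[0,0,0,-1],[0,0,0,-1],[0,0,0,-1],[0,0,0,-1],[0,0,0,-1],[0,0,0,-1],[0,0,0,-1]]
  ]
}}

```text
time: 11.1
eef_pos: [0.4775, 0.1357, 0.3231]
ee_rot: [0.0, 0.405, 0.914, -0.0]
contact_force: [-0.5, -0.4, -1.4]
gripper_width: 0.0146
gripper_force: 30.0
```

{"method": "drive_tool", "body": {
  "increments": [
    [[0,0,0,-1],[0,0,0,-1],[0,0,0,-1],[0,0,0,-1],[0,0,0,-1],[0,0,0,-1],[0,0,0,-1],[0,0,0,-1],[0,0,0,-1],[0,0,0,-1],[0,0,0,-1],[0,0,0,-1],[0,0,0,-0.5],[0,0,0,0],[0,0,0,0]]
  ]
}}

```text
time: 12.6
eef_pos: [0.4775, 0.1362, 0.323]
ee_rot: [-0.0, -0.018, 1.0, -0.0]
contact_force: [0.4, -0.2, -0.6]
gripper_width: 0.0149
gripper_force: 30.0
```

```bash
python3 -c "
from go import *
to([.4835,.1366,.31],92.2)"
```

```text
t 12.6 pos [0.4775 0.1362 0.323 ] yaw_y 92.05 tilt [-0.0002 -0.0007] F [ 0.35 -0.2  -0.58] w 0.0149 gf 30.0
units [-0.12   0.003  0.26 ] turn -0.036402617224194245
```

{"method": "drive_tool", "body": {
  "increments": [
    [[-0.06,0,0,0],[-0.06,0,0,0],[0,0,0.3,0],[0,0,0.3,0],[0,0,0.3,0],[0,0,0.3,0],[0,0,0.2,0],[0,0,0.2,0],[0,0,0.2,0],[0,0,0.2,0],[0,0,0.2,0],[0,0,0,0],[0,0,0,0]]
  ]
}}

```text
time: 13.9
eef_pos: [0.4835, 0.1374, 0.213]
ee_rot: [-0.0, -0.019, 1.0, 0.0]
contact_force: [-0.0, 0.4, -0.3]
gripper_width: 0.0146
gripper_force: 30.0
```

```bash
python3 -c "
from go import *
to([.4840,.1235,.213],92.2)
a=cam('scene');b=cam('top')
x=cv2.resize(a['frame'][140:240,150:250],(400,400),interpolation=cv2.INTER_CUBIC);y=cv2.resize(b['frame'][150:250,170:270],(400,400),interpolation=cv2.INTER_CUBIC)
cv2.imwrite('pics/c1.png',np.hstack([x,y])[:,:,::-1])"
```

```text
t 13.9 pos [0.4835 0.1374 0.213 ] yaw_y 92.18 tilt [-0.0002  0.0001] F [-0.03  0.36 -0.28] w 0.0146 gf 30.0
units [ 0.    -0.279 -0.   ] turn -0.003998125281569287
```

View pics/c1.png

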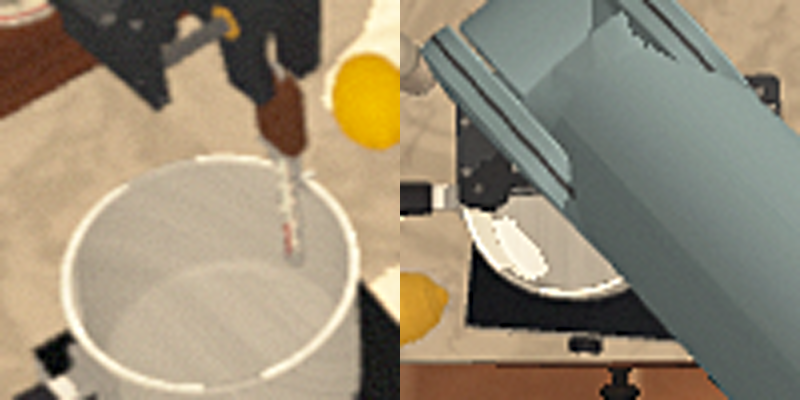

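The stem is inside the pan at (292,220) and upright, with its scale facing the pan's middle. Next I'll feel outward for the rim with the plate.

{"method": "drive_tool", "body": {
  "increments": [
    [[0,-0.1,0,0],[0,-0.1,0,0],[0,-0.06,0,0],[0,0,0,0],[0,-0.01,0,0],[0,0,0,0],[0,-0.01,0,0],[0,0,0,0],[0,-0.01,0,0],[0,0,0,0]]
  ]
}}

```text
time: 15.0
eef_pos: [0.484, 0.1228, 0.213]
ee_rot: [-0.0, -0.019, 1.0, -0.0]
contact_force: [-0.0, 0.4, -0.7]
gripper_width: 0.0145
gripper_force: 30.0
```

{"method": "drive_tool", "body": {
  "increments": [
    [[0,-0.01,0,0],[0,0,0,0],[0,-0.01,0,0],[0,0,0,0]]
  ]
}}

```text
time: 15.4
eef_pos: [0.4841, 0.1218, 0.213]
ee_rot: [-0.0, -0.019, 1.0, -0.0]
contact_force: [-0.1, 0.3, -0.7]
gripper_width: 0.0148
gripper_force: 30.0
```

{"method": "drive_tool", "body": {
  "increments": [
    [[0,-0.01,0,0],[0,0,0,0],[0,0,0,0]]
  ]
}}

```text
time: 15.7
eef_pos: [0.4841, 0.1213, 0.213]
ee_rot: [-0.0, -0.019, 1.0, 0.0]
contact_force: [1.0, -0.8, -0.7]
gripper_width: 0.0148
gripper_force: 30.0
```

{"method": "drive_tool", "body": {
  "increments": [
    [[0,-0.01,0,0],[0,0,0,0],[0,0,0,0]]
  ]
}}

```text
time: 16.0
eef_pos: [0.4841, 0.1209, 0.213]
ee_rot: [0.0, -0.019, 1.0, 0.0]
contact_force: [0.4, 1.2, -1.1]
gripper_width: 0.0149
gripper_force: 30.0
```

{"method": "drive_tool", "body": {
  "increments": [
    [[0,-0.01,0,0],[0,0,0,0],[0,0,0,0]]
  ]
}}

```text
time: 16.3
eef_pos: [0.4841, 0.1203, 0.213]
ee_rot: [-0.0, -0.019, 1.0, 0.0]
contact_force: [0.7, 0.5, -0.9]
gripper_width: 0.0149
gripper_force: 30.0
```

{"method": "drive_tool", "body": {
  "increments": [
    [[0,-0.01,0,0],[0,0,0,0],[0,0,0,0]]
  ]
}}

```text
time: 16.6
eef_pos: [0.4841, 0.1199, 0.213]
ee_rot: [0.0, -0.019, 1.0, 0.0]
contact_force: [0.5, 0.8, 0.0]
gripper_width: 0.0147
gripper_force: 30.0
```

{"method": "drive_tool", "body": {
  "increments": [
    [[0,-0.01,0,0],[0,0,0,0],[0,0,0,0]]
  ]
}}

```text
time: 16.9
eef_pos: [0.4842, 0.1194, 0.213]
ee_rot: [0.0, -0.019, 1.0, 0.0]
contact_force: [0.4, 2.0, -1.3]
gripper_width: 0.0146
gripper_force: 30.1
```

{"method": "drive_tool", "body": {
  "increments": [
    [[0,-0.01,0,0],[0,0,0,0],[0,0,0,0]]
  ]
}}

```text
time: 17.2
eef_pos: [0.4842, 0.1189, 0.213]
ee_rot: [0.0, -0.019, 1.0, 0.0]
contact_force: [-0.1, 1.9, -2.4]
gripper_width: 0.0148
gripper_force: 30.1
```

{"method": "drive_tool", "body": {
  "increments": [
    [[0,-0.01,0,0],[0,0,0,0],[0,0,0,0]]
  ]
}}

```text
time: 17.5
eef_pos: [0.4842, 0.1184, 0.213]
ee_rot: [0.0, -0.019, 1.0, 0.0]
contact_force: [-0.4, 0.7, -0.6]
gripper_width: 0.0152
gripper_force: 30.1
```

```bash
cat > avg.py <<'E'
from go import *
F=[];M=[]
for i in range(8): get_image('scene'); s=read_state(); F.append(s['contact_force']);M.append(s['torque'])
print('F',np.mean(F,0).round(2),'M',np.mean(M,0).round(3),np.std(M,0).round(3),s['eef_pos'].round(4),round(s['time'],2))
E
python3 avg.py
python3 -c "
from m import *
d=cam('scene');print(rim(d,(160,175,245,270)))
a=cv2.resize(d['frame'][140:240,150:250],(600,600),interpolation=cv2.INTER_CUBIC)
cv2.imwrite('pics/d1.png',a[:,:,::-1])"
```

```text
F [-0.17  1.7  -0.9 ] M [ 0.521 -0.102  0.007] [0.018 0.02  0.022] [0.4842 0.1184 0.213 ] 17.9
(array([0.481411  , 0.19185499]), np.float64(0.0755249750799905), np.int64(379))
```

View pics/d1.png

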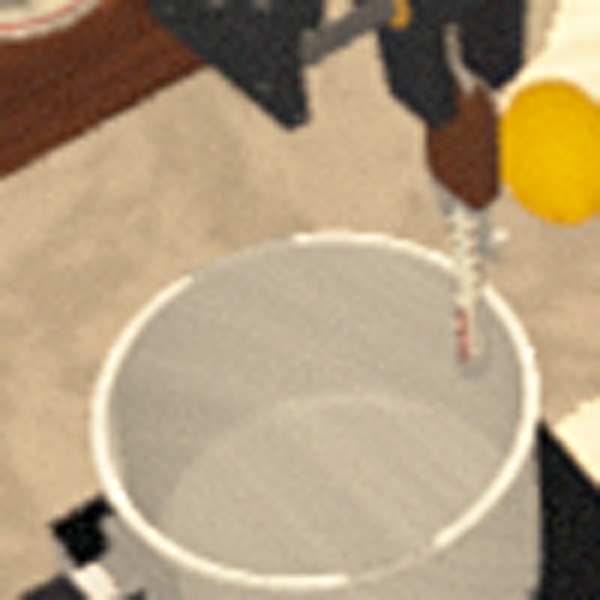

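The plate now touches the rim (moment 0.52 N m), and the pan has not moved. The rim crosses the stem at about (468,285). I'll back off in small steps to find where contact starts, using the moment since it is less noisy than the force.

{"method": "drive_tool", "body": {
  "increments": [
    [[0,0.01,0,0],[0,0,0,0]]
  ]
}}

```text
time: 18.15
eef_pos: [0.4842, 0.1188, 0.213]
ee_rot: [0.0, -0.019, 1.0, -0.0]
contact_force: [-0.5, 1.2, -1.3]
gripper_width: 0.0144
gripper_force: 30.1
```

```bash
python3 avg.py
```

```text
F [ 0.01  1.18 -0.46] M [ 0.456 -0.124  0.012] [0.025 0.039 0.027] [0.4842 0.1188 0.213 ] 18.55
```

{"method": "drive_tool", "body": {
  "increments": [
    [[0,0.01,0,0],[0,0,0,0]]
  ]
}}

```text
time: 18.75
eef_pos: [0.4842, 0.1193, 0.213]
ee_rot: [-0.0, -0.019, 1.0, -0.0]
contact_force: [-0.3, 0.7, -0.2]
gripper_width: 0.0146
gripper_force: 30.1
```

```bash
python3 avg.py
```

```text
F [-0.05  0.7  -0.82] M [ 0.395 -0.131  0.002] [0.027 0.028 0.023] [0.4842 0.1193 0.213 ] 19.15
```

{"method": "drive_tool", "body": {
  "increments": [
    [[0,0.02,0,0],[0,0,0,0]]
  ]
}}

```text
time: 19.35
eef_pos: [0.4841, 0.1202, 0.2129]
ee_rot: [-0.0, -0.019, 1.0, -0.0]
contact_force: [-0.2, 0.3, -0.8]
gripper_width: 0.0147
gripper_force: 30.0
```

```bash
python3 avg.py
```

```text
F [-0.05  0.43 -1.01] M [ 0.233 -0.145  0.017] [0.031 0.023 0.026] [0.4841 0.1202 0.213 ] 19.75
```

{"method": "drive_tool", "body": {
  "increments": [
    [[0,0.02,0,0],[0,0,0,0]]
  ]
}}

```text
time: 19.95
eef_pos: [0.484, 0.1214, 0.213]
ee_rot: [-0.0, -0.019, 1.0, -0.0]
contact_force: [0.9, -0.3, -1.5]
gripper_width: 0.0146
gripper_force: 30.0
```

```bash
python3 avg.py
```

```text
F [-0.04 -0.34 -0.83] M [ 0.147 -0.151 -0.   ] [0.021 0.021 0.027] [0.4841 0.1213 0.213 ] 20.35
```

{"method": "drive_tool", "body": {
  "increments": [
    [[0,0.03,0,0],[0,0,0,0]]
  ]
}}

```text
time: 20.55
eef_pos: [0.484, 0.123, 0.213]
ee_rot: [-0.0, -0.019, 1.0, -0.0]
contact_force: [-0.0, -0.6, -1.0]
gripper_width: 0.0147
gripper_force: 30.0
```

```bash
python3 avg.py
```

```text
F [ 0.17 -0.07 -1.02] M [ 0.086 -0.145 -0.014] [0.03  0.03  0.017] [0.484  0.1228 0.213 ] 20.95
```

Contact starts at TCP y ≈ 0.1213, so y ≈ 0.1226 centres the clip's mouth on the bead. I'll descend until the mouth passes over the rim.

{"method": "drive_tool", "body": {
  "increments": [
    [[0,0,0.05,0],[0,0,0.05,0],[0,0,0.04,0],[0,0,0.04,0],[0,0,0.03,0],[0,0,0.02,0],[0,0,0,0]]
  ]
}}

```text
time: 21.65
eef_pos: [0.4839, 0.1228, 0.2014]
ee_rot: [-0.0, -0.019, 1.0, -0.0]
contact_force: [0.4, -0.5, -1.0]
gripper_width: 0.0143
gripper_force: 30.0
```

```bash
python3 avg.py
```

```text
F [ 0.09 -0.32 -0.83] M [ 0.082 -0.139 -0.003] [0.026 0.027 0.032] [0.484  0.1228 0.2016] 22.05
```

{"method": "drive_tool", "body": {
  "increments": [
    [[0,0,0.02,0],[0,0,0.02,0],[0,0,0.02,0],[0,0,0,0]]
  ]
}}

```text
time: 22.45
eef_pos: [0.4839, 0.1227, 0.1983]
ee_rot: [-0.0, -0.019, 1.0, -0.0]
contact_force: [0.3, -0.6, -2.0]
gripper_width: 0.0145
gripper_force: 30.0
```

```bash
python3 avg.py; python3 -c "
from h import *
d=cam('scene')
a=cv2.resize(d['frame'][150:210,200:260],(600,600),interpolation=cv2.INTER_CUBIC)
cv2.imwrite('pics/e1.png',a[:,:,::-1])"
```

```text
F [ 0.06  0.19 -0.72] M [ 0.078 -0.151 -0.004] [0.017 0.036 0.017] [0.484  0.1228 0.1985] 22.85
```

View pics/e1.png

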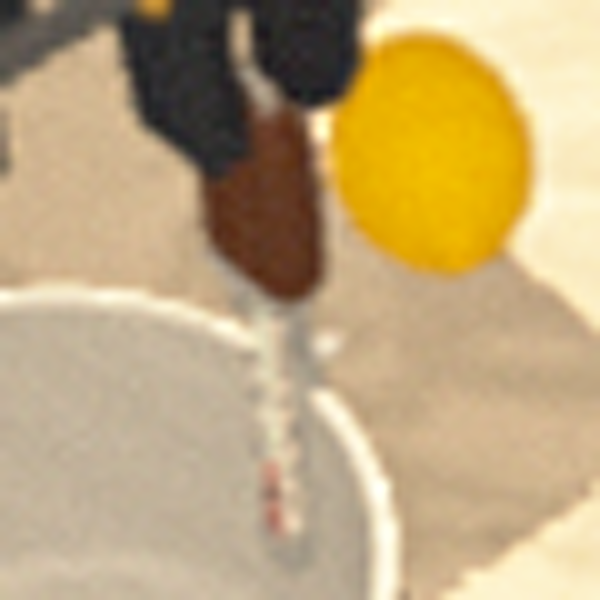

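The plate runs inside the rim with its clip at about (320,345), where the rim passes behind the stem. That was my tenth picture, so I'll work by feel from here. First I'll check that the tongue is outside by nudging inward.

{"method": "drive_tool", "body": {
  "increments": [
    [[0,0,0.02,0],[0,0,0.02,0],[0,0.01,0,0],[0,0.01,0,0],[0,0.01,0,0],[0,0,0,0]]
  ]
}}

```text
time: 23.5
eef_pos: [0.4839, 0.1242, 0.1965]
ee_rot: [-0.0, -0.019, 1.0, -0.0]
contact_force: [-0.3, -0.4, -0.9]
gripper_width: 0.0147
gripper_force: 30.0
```

```bash
python3 avg.py
```

```text
F [ 0.09 -0.75 -0.93] M [-0.113 -0.123  0.014] [0.024 0.035 0.026] [0.484  0.1243 0.1965] 23.9
```

{"method": "drive_tool", "body": {
  "increments": [
    [[0,0.01,0,0],[0,0.01,0,0],[0,0,0,0]]
  ]
}}

```text
time: 24.2
eef_pos: [0.4839, 0.1252, 0.1965]
ee_rot: [-0.0, -0.019, 1.0, -0.0]
contact_force: [-0.6, -1.8, -1.2]
gripper_width: 0.0146
gripper_force: 30.1
```

```bash
python3 avg.py
```

```text
F [ 0.18 -1.54 -1.15] M [-0.331 -0.165 -0.019] [0.028 0.03  0.018] [0.4839 0.1252 0.1965] 24.6
```

The tongue is outside the bead, so the rim is in the clip. I'll centre it and push down by feel.

{"method": "drive_tool", "body": {
  "increments": [
    [[0,-0.02,0,0],[0,-0.02,0,0],[0,-0.015,0,0],[0,0,0.02,0],[0,0,0.02,0],[0,0,0.02,0],[0,0,0.02,0],[0,0,0.01,0],[0,0,0,0]]
  ]
}}

```text
time: 25.5
eef_pos: [0.484, 0.1225, 0.1919]
ee_rot: [-0.0, -0.019, 1.0, -0.0]
contact_force: [0.5, -0.8, -2.2]
gripper_width: 0.0144
gripper_force: 30.0
```

```bash
python3 avg.py
```

```text
F [ 0.06 -0.3  -1.14] M [-0.049 -0.128  0.007] [0.033 0.025 0.023] [0.484  0.1226 0.192 ] 25.9
```

{"method": "drive_tool", "body": {
  "increments": [
    [[0,0,0.01,0],[0,0,0.01,0],[0,0,0,0]]
  ]
}}

```text
time: 26.2
eef_pos: [0.4842, 0.1224, 0.1911]
ee_rot: [0.0, -0.019, 1.0, -0.0]
contact_force: [0.1, -1.6, 0.6]
gripper_width: 0.0151
gripper_force: 30.0
```

```bash
python3 avg.py
```

```text
F [ 0.36 -1.52  0.89] M [-0.236 -0.185  0.021] [0.04  0.034 0.023] [0.4841 0.1225 0.1911] 26.6
```

{"method": "drive_tool", "body": {
  "increments": [
    [[0,-0.01,0,0],[0,-0.01,0,0],[0,0,0,0]]
  ]
}}

```text
time: 26.9
eef_pos: [0.4839, 0.1218, 0.1909]
ee_rot: [-0.0, -0.019, 1.0, 0.0]
contact_force: [-0.2, 0.3, -1.4]
gripper_width: 0.0146
gripper_force: 30.0
```

```bash
python3 avg.py
```

```text
F [ 0.23  0.07 -0.91] M [ 0.071 -0.148 -0.   ] [0.022 0.027 0.026] [0.484  0.1216 0.191 ] 27.3
```

{"method": "drive_tool", "body": {
  "increments": [
    [[0,0,0.01,0],[0,0,0,0]]
  ]
}}

```text
time: 27.5
eef_pos: [0.4841, 0.1216, 0.1905]
ee_rot: [-0.0, -0.019, 1.0, 0.0]
contact_force: [-0.8, 1.1, -0.7]
gripper_width: 0.0146
gripper_force: 30.0
```

```bash
python3 avg.py
```

```text
F [-0.14  0.39 -1.01] M [ 0.116 -0.122 -0.008] [0.036 0.031 0.036] [0.4841 0.1216 0.1905] 27.9
```

{"method": "drive_tool", "body": {
  "increments": [
    [[0,0,0.01,0],[0,0,0,0]]
  ]
}}

```text
time: 28.1
eef_pos: [0.4841, 0.1215, 0.19]
ee_rot: [-0.0, -0.019, 1.0, -0.0]
contact_force: [-0.9, 0.2, -0.6]
gripper_width: 0.0147
gripper_force: 30.0
```

```bash
python3 avg.py
```

```text
F [ 0.03 -0.12 -1.07] M [ 0.069 -0.156  0.007] [0.034 0.022 0.038] [0.4841 0.1215 0.19  ] 28.5
```

Lateral force is now neutral. I'll keep pushing down.

{"method": "drive_tool", "body": {
  "increments": [
    [[0,0,0.01,0],[0,0,0.01,0],[0,0,0,0]]
  ]
}}

```text
time: 28.8
eef_pos: [0.4842, 0.1214, 0.1891]
ee_rot: [0.0, -0.019, 1.0, -0.0]
contact_force: [-0.1, -1.5, 0.7]
gripper_width: 0.0148
gripper_force: 30.0
```

```bash
python3 avg.py
```

```text
F [ 0.07 -1.09  1.01] M [-0.184 -0.189  0.001] [0.04  0.034 0.027] [0.4842 0.1215 0.189 ] 29.2
```

{"method": "drive_tool", "body": {
  "increments": [
    [[0,0,0.01,0],[0,0,0.01,0],[0,0,0,0]]
  ]
}}

```text
time: 29.5
eef_pos: [0.4842, 0.1213, 0.1881]
ee_rot: [0.0, -0.019, 1.0, -0.0]
contact_force: [-0.3, -2.7, 3.2]
gripper_width: 0.0149
gripper_force: 30.0
```

```bash
python3 avg.py
```

```text
F [ 0.64 -2.81  3.18] M [-0.535 -0.219  0.011] [0.03  0.021 0.02 ] [0.4842 0.1214 0.188 ] 29.9
```

{"method": "drive_tool", "body": {
  "increments": [
    [[0,-0.01,0,0],[0,-0.01,0,0],[0,0,0,0]]
  ]
}}

```text
time: 30.2
eef_pos: [0.4839, 0.121, 0.1879]
ee_rot: [-0.0, -0.019, 1.0, 0.0]
contact_force: [-0.5, -0.6, 1.5]
gripper_width: 0.0147
gripper_force: 30.0
```

```bash
python3 avg.py
```

```text
F [ 0.11 -0.69  0.96] M [ 0.036 -0.165  0.022] [0.073 0.031 0.028] [0.4839 0.1208 0.1879] 30.6
```

{"method": "drive_tool", "body": {
  "increments": [
    [[0,-0.005,0.01,0],[0,-0.005,0.01,0],[0,0,0,0]]
  ]
}}

```text
time: 30.9
eef_pos: [0.4844, 0.1205, 0.1873]
ee_rot: [0.0, -0.019, 1.0, 0.0]
contact_force: [-0.1, 1.2, 2.7]
gripper_width: 0.0148
gripper_force: 30.0
```

```bash
python3 avg.py
```

```text
F [-0.42  1.28  4.15] M [ 0.347 -0.095  0.02 ] [0.041 0.031 0.016] [0.4842 0.1202 0.1871] 31.3
```

{"method": "drive_tool", "body": {
  "increments": [
    [[0,0,0.01,0],[0,0,0.01,0],[0,0,0,0],[0,0,0,0]]
  ]
}}

```text
time: 31.7
eef_pos: [0.4844, 0.1202, 0.1862]
ee_rot: [0.0, -0.019, 1.0, 0.0]
contact_force: [-0.8, 0.6, 5.6]
gripper_width: 0.0145
gripper_force: 30.1
```

{"method": "drive_tool", "body": {
  "increments": [
    [[0,0,0.01,0],[0,0,0.01,0],[0,0,0,0],[0,0,0,0]]
  ]
}}

```text
time: 32.1
eef_pos: [0.4848, 0.1204, 0.1856]
ee_rot: [0.001, -0.019, 1.0, 0.0]
contact_force: [-0.2, 0.3, 9.2]
gripper_width: 0.0148
gripper_force: 30.1
```

```bash
python3 avg.py
```

```text
F [-0.09  0.68  8.3 ] M [ 0.329 -0.049  0.01 ] [0.043 0.026 0.022] [0.4848 0.1204 0.1857] 32.5
```

{"method": "drive_tool", "body": {
  "increments": [
    [[0,0,0.01,0],[0,0,0,0],[0,0,0.01,0],[0,0,0,0],[0,0,0,0]]
  ]
}}

```text
time: 33.0
eef_pos: [0.4849, 0.1205, 0.1848]
ee_rot: [0.001, -0.019, 1.0, 0.0]
contact_force: [-0.8, 0.8, 9.2]
gripper_width: 0.015
gripper_force: 30.1
```

{"method": "drive_tool", "body": {
  "increments": [
    [[0,0,0.01,0],[0,0,0,0],[0,0,0,0]]
  ]
}}

```text
time: 33.3
eef_pos: [0.4848, 0.1204, 0.1842]
ee_rot: [0.001, -0.019, 1.0, 0.0]
contact_force: [0.9, 1.2, 8.7]
gripper_width: 0.0143
gripper_force: 30.1
```

{"method": "drive_tool", "body": {
  "increments": [
    [[0,0,0.01,0],[0,0,0,0],[0,0,0,0]]
  ]
}}

```text
time: 33.6
eef_pos: [0.4849, 0.1204, 0.1838]
ee_rot: [0.001, -0.019, 1.0, 0.0]
contact_force: [-1.3, -0.2, 9.3]
gripper_width: 0.0144
gripper_force: 30.1
```

{"method": "drive_tool", "body": {
  "increments": [
    [[0,0,0.01,0],[0,0,0,0],[0,0,0,0]]
  ]
}}

```text
time: 33.9
eef_pos: [0.485, 0.1205, 0.1834]
ee_rot: [0.001, -0.019, 1.0, 0.0]
contact_force: [0.2, 1.0, 9.6]
gripper_width: 0.0148
gripper_force: 30.1
```

{"method": "drive_tool", "body": {
  "increments": [
    [[0,0,0.01,0],[0,0,0,0],[0,0,0,0]]
  ]
}}

```text
time: 34.2
eef_pos: [0.4851, 0.1205, 0.1829]
ee_rot: [0.001, -0.019, 1.0, 0.0]
contact_force: [-0.5, 1.3, 10.0]
gripper_width: 0.0147
gripper_force: 30.1
```

{"method": "drive_tool", "body": {
  "increments": [
    [[0,0,0.01,0],[0,0,0,0],[0,0,0,0]]
  ]
}}

```text
time: 34.5
eef_pos: [0.4853, 0.1207, 0.1828]
ee_rot: [0.001, -0.019, 1.0, 0.0]
contact_force: [-1.5, 0.1, 13.3]
gripper_width: 0.0141
gripper_force: 30.1
```

{"method": "drive_tool", "body": {
  "increments": [
    [[0,0,0.01,0],[0,0,0,0],[0,0,0,0]]
  ]
}}

```text
time: 34.8
eef_pos: [0.4857, 0.1208, 0.1827]
ee_rot: [0.002, -0.019, 1.0, 0.0]
contact_force: [-1.7, 1.1, 16.7]
gripper_width: 0.0146
gripper_force: 30.1
```

```bash
python3 avg.py
```

```text
F [-1.15  0.47 16.79] M [0.149 0.179 0.013] [0.027 0.035 0.021] [0.4857 0.1208 0.1827] 35.2
```

The tool has stopped hard at z = 0.1827 with about 17.7 N net. I'll add a touch more to seat it surely, then ease off and release.

{"method": "drive_tool", "body": {
  "increments": [
    [[0,0,0.004,0],[0,0,0,0],[0,0,0,0],[0,0,0,0]]
  ]
}}

```text
time: 35.6
eef_pos: [0.4858, 0.1209, 0.1827]
ee_rot: [0.002, -0.019, 1.0, 0.0]
contact_force: [-1.1, 0.4, 17.5]
gripper_width: 0.0147
gripper_force: 30.1
```

```bash
python3 avg.py; python3 -c "
from m import *
d=cam('scene');print(rim(d,(160,175,245,270)))"
```

```text
F [-1.76 -0.16 17.93] M [0.097 0.228 0.014] [0.031 0.032 0.025] [0.4858 0.1208 0.1827] 36.0
(array([0.48150527, 0.19179269]), np.float64(0.07558666893667912), np.int64(348))
```

{"method": "drive_tool", "body": {
  "increments": [
    [[0,0,-0.012,0],[0,0,-0.012,0],[0,0,-0.01,0],[0,0,0,0],[0,0,0,0]]
  ]
}}

```text
time: 36.55
eef_pos: [0.4846, 0.1204, 0.1829]
ee_rot: [0.001, -0.019, 1.0, 0.0]
contact_force: [0.7, 0.9, 6.9]
gripper_width: 0.0147
gripper_force: 30.1
```

```bash
python3 avg.py
```

```text
F [0.31 1.01 6.79] M [ 0.359 -0.141  0.012] [0.042 0.016 0.031] [0.4846 0.1204 0.1829] 36.95
```

{"method": "drive_tool", "body": {
  "increments": [
    [[0,0.005,-0.01,0],[0,0,-0.006,0],[0,0,0,0],[0,0,0,0]]
  ]
}}

```text
time: 37.35
eef_pos: [0.484, 0.1202, 0.1831]
ee_rot: [-0.0, -0.019, 1.0, -0.0]
contact_force: [-0.0, 1.0, 0.9]
gripper_width: 0.0147
gripper_force: 30.1
```

{"method": "drive_tool", "body": {
  "increments": [
    [[0,0,0,0],[0,0,0,0],[0,0,0,0],[0,0,0,0],[0,0,0,0],[0,0,0,0]]
  ],
  "hand": 0.5
}}

```text
time: 37.95
eef_pos: [0.4841, 0.1203, 0.1833]
ee_rot: [-0.0, -0.019, 1.0, -0.0]
contact_force: [-0.6, 0.2, 0.1]
gripper_width: 0.0441
gripper_force: 0.0
```

{"method": "drive_tool", "body": {
  "increments": [
    [[0,0,-0.1,0],[0,0,-0.2,0],[0,0,-0.3,0],[0,0,-0.4,0],[0,0,-0.4,0],[0,0,-0.4,0],[0,0,-0.4,0],[0,0,-0.4,0],[0,0,0,0],[0,0,0,0]]
  ]
}}

```text
time: 38.95
eef_pos: [0.4843, 0.1203, 0.3139]
ee_rot: [0.001, -0.019, 1.0, -0.0]
contact_force: [0.2, -0.6, -0.9]
gripper_width: 0.0441
gripper_force: 0.0
```

```bash
python3 -c "
from m import *
d=cam('scene')
print(rim(d,(160,175,245,270)))
g=grip(d,(205,140,242,195)); print(g)
# expected grip centre if home: origin r .0765 -> grip r .0715, z .145+.047
for r,z in((.0715,.192),(.0715,.197),(.0715,.167),(.0715,.217)): print(r,z,proj(d,[.4814+.04*r,.1917-.999*r,z]))
s=read_state(); print(s['contact_force'],s['eef_pos'],s['time'])"
```

```text
(array([0.48142931, 0.19188323]), np.float64(0.07552502915235218), np.int64(400))
(array([226.8172043 , 172.98387097]), array([ 16,  22,  12,  22, 186], dtype=int32), ((21.5, 32.5), (21.0, 11.0), 90.0))
0.0715 0.192 [226.67556411 173.1987239 ]
0.0715 0.197 [226.53006815 171.58227733]
0.0715 0.167 [227.38112568 181.03744714]
0.0715 0.217 [225.93269959 164.94556845]
[ 0.24644829 -0.68981884  0.28698857] [0.48387982 0.12009987 0.31320043] 39.0
```

The grip's image lands within 0.3 px of where a fully seated clip would put it, and the pan has not moved, so I'll hand the job in.

```bash
python3 -c "
from rig import close_job
print(close_job())"
```

```text
the job is handed in; nothing more can be done
None
```

The thermometer hangs fully seated on the pan's rim opposite the handle (pushed to a hard stop at about 19 N and released), neither pan nor caddy was seen to shift, and the job was handed in at about 39 s; no verdict was returned.

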